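Load the disinfecting unit and start its cycle

ROBOT

A 6-joint arm with a two-finger parallel gripper is mounted at the origin on the work surface. World frame = base frame: x ahead of the robot, y to its left, z up, the work surface at z = 0. Lengths are in m, angles in rad, forces in N, time in s.
With the tool pointing down it reaches from about 0.4 to 0.825 m from the base axis. Payload 7 kg.
Tool frame: the origin (TCP) lies midway between the tips of the shut fingers; the grasp point (between the pads) lies 19 mm behind it; z points along the fingers, x is the direction in which the jaws open and shut, and the axes are right-handed (so a half turn about z gives the same grasp; the last joint's range is limited). The gripper opens to 88 mm and grips with 3 to 60 N. Pads are 19 mm wide; open, the fingers measure 130 mm over their backs; the gripper's body (78 mm by 193 mm) begins 47 mm behind the grasp point.
Start: joints at [1.609, 0.359, 0.012, 0, -1.224, -0.288], TCP at [0.167, 0.654, 0.227] pointing down, gripper open.
Joint ranges: [-3.07, 3.07], [-1.43, 2.12], [-1.02, 1.25], [-3.03, 1.67], [-3.05, -0], [-3.03, 3.03]. Speed limits (rad/s): [2.39, 2.39, 3.01, 3.14, 3.14, 3.14].

INTERFACE

Orientations are given as [roll, pitch, yaw] about the fixed x, y, z axes, in that order (R = Rz(yaw) Ry(pitch) Rx(roll)).
In Python, from station import arm, grab_frame, camera_params gives the robot as it stands.
- The arm moves only by the shell command python3 -m handwheel 'ROWS' [FORCE]. ROWS is JSON, a list that holds one entry, the list of rows, each a list of 5 numbers: the finger opening in m, from 0 to 0.0876, then the shift along the tool's x, y, z in m, then the turn about the tool's z in degrees. A call has 1 to 20 rows; each row is the pose to reach, as a shift and turn from the pose measured when the call began, along the tool's axes at that moment; what a row does not reach only later rows make up. A row lasts 1/12 s, in which the tool goes at most 41.7 mm and 7.16 degrees, less where a joint would pass 70% of its speed; a pose out of reach is approached as far as the arm can. A call with a gripper value outside its range is refused whole. The fingers move at their own pace and stop on an object; FORCE is the grip in N (left out, the last holds). Time passes only in rows, so rows that repeat a pose let the fingers close. It gives the time, the measured TCP pose, the force and the opening at its end, in the units of the state.
- arm.get_state(): the state, without advancing time (a new reading comes with each control period).
- grab_frame(name): name is "side" or "top"; returns the picture (384x512x3 uint8, blue, green, red); there is no depth.
- camera_params(name): a dict with "intrinsics" (3x3 intrinsics, pixels), "k1" (the pictures are not rectified: a ray, as slopes to the right and down, at radius r is drawn at 1 + k1 r^2 times it, then the intrinsics apply), "R" (3x3) and "t" (3): a world point X has camera coordinates R X + t. Camera axes: x right, y down, z forward; pixel columns grow to the right and rows downward; lengths in m; the calibration is good to about 2 mm. A picture is of the moment at which its call begins. camera_params takes no time and is no camera call.
- arm.job_done(): hands the job in, once; it reports no verdict.
The state is a dict: "t": time; "q": joint angles; "qd": joint speeds; "joint_efforts": joint torques, N m; "eef_pos": TCP position; "ee_rot": TCP orientation; "force": force on the tool from outside, world axes, zero at the start; "moment": the same for the moment, N m; "width": finger opening in m.
Only numpy, scipy, OpenCV 4.12 (cv2) and the standard library are available. Lean on these libraries where they do the work, as an engineer would, in place of code of your own. Each camera call takes 0.05 s, during which the arm holds its last target.

TASK

Start a disinfecting cycle, by pushing and pressing only: push the steel cassette fully home into the unit, then switch the rocker on at its green-striped end, then press the blue key fully down so that it stays down, and last press the round green start button fully and let it come back up. Do not lift the cassette or press the other two keys, and leave the bottle, the can, the carton and the tray where they are.

Things in the scene. Friction and masses are not known exactly. Their poses are not given: they have to be found in the camera images.
- unit: White bench disinfecting unit, fixed on the counter; origin under its middle at counter height, x from its front (towards the robot) to its back, y left, z up. Right half: flat key deck, top 60 mm up, x -100 to +100, y -155 to +10 mm; three square keys in a row near the front, behind them the rocker and start button (the order in each row changes). Left half: loading bay.
- bay_mouth (a point): Mouth of the loading bay, which runs along x: centre of its floor under the hood's front edge, at unit x = -60, y = +75 mm, 12 mm above the counter; unit's axes. Bay 98 mm wide; hood 80 mm high above the counter, from here back. In front, an open ledge of the same floor, 70 mm long, between 10 mm high guides. Rigid stop 120 mm inside: a cassette fully home has its front flush with this mouth.
- cassette: Loose closed steel box, 120 (x) by 90 (y) by 30 mm high, 0.2 to 0.4 kg, slides at under 5 N, with a blue bar on its lid (top 42 mm above its underside). Origin: centre of its underside; x along its length, into the bay; z up. It lies on the bay floor, sticks out of the mouth by 35 to 60 mm at the start, slides in along x; flat front face 60 mm in front of its origin. Only to be pushed.
- rocker_on_end (a point): Where to press for on: on the white green-striped far half of the V-shaped rocker, 18 mm behind its pivot. Rocker 56 mm (unit x) by 30 mm (y), pivot 73 mm above the counter; near half dark. Off: the white half rises 17 degrees to its far edge (81 mm up), this point about 78 mm up; on: white half level at 73 mm. Press straight down, about 3 N, to a rigid stop.
- rocker (a joint): Rocker angle: 0 to 0.03 rad off (start), 0.30 rad fully on. It stays where it is left.
- start (a joint): Travel of the round green start button (28 mm across, in a grey collar 44 mm across): 0 up, 0.006 m fully down, which takes 5 N; it springs back up.
- start_top (a point): Centre of the start button's top face, 78 mm above the counter when up; its axes are those of the unit.
- key_blue (a joint): Travel of the blue programme key: 0 up (start), 0.006 m fully down. It takes about 3 N, then a rigid stop; it stays where it is left.
- key_blue_top (a point): Centre of the top face of the blue square programme key (25 by 25 mm, 74 mm above the counter when up, keys 47 mm apart along the unit's y).
- key_yellow (a joint): Travel of the yellow programme key: 0 up (start), 0.006 m fully down. It takes about 3 N, then a rigid stop; it stays where it is left.
- key_yellow_top (a point): Centre of the top face of the yellow square programme key (25 by 25 mm, 74 mm above the counter when up, keys 47 mm apart along the unit's y).
- key_grey (a joint): Travel of the light grey programme key: 0 up (start), 0.006 m fully down. It takes about 3 N, then a rigid stop; it stays where it is left.
- key_grey_top (a point): Centre of the top face of the light grey square programme key (25 by 25 mm, 74 mm above the counter when up, keys 47 mm apart along the unit's y).
- bottle: Loose white bottle with a blue cap, 52 mm across, 130 mm tall, standing beside the unit; origin under its middle. To be left alone.
- can: Loose metal can with an orange band, 52 mm across, 130 mm tall, standing beside the unit; origin under its middle. To be left alone.
- carton: Loose yellow carton, 45 by 90 by 28 mm, lying on the rear of the hood; origin under its middle. To be left alone.
- tray: Loose empty aluminium tray, 200 by 140 by 20 mm, on the counter to the left of the unit; origin under its middle. To be left alone.

How it is judged:
By the outcome, as a careful person would: the job done as asked, in the order asked, and still so for the second after the job is handed in, with the robot touching nothing.
It also fails if it takes over 51 s, if anything falls off the work surface, if the arm or the gripper's body presses on something with over 40 N, if the wrist force passes 120 N, or if a joint passes its speed limit or range.

## Working session

There is one attempt and no reset: what is moved stays moved. The work goes in short steps, Python scripts to look and compute and a shell command to move; the robot and the scene stay as the last step left them, time stands still between calls to the robot, and variables do not carry over. Pictures are saved under pics/ and viewed, and the job is handed in when it is done.

```bash
mkdir -p pics; cat > h.py <<'E'
import numpy as np,cv2
from station import arm,grab_frame,camera_params
def snap(n,f):
    im=grab_frame(n); cv2.imwrite(f,im); return im
E
python3 - <<'E'
from h import *
print(arm.get_state())
for n in("side","top"):
    p=camera_params(n); print(n,p, -np.array(p["R"]).T@np.array(p["t"]))
    snap(n,f"pics/{n}0.png")
E
```

```text
{'t': 0.0, 'q': array([ 1.60908626e+00,  3.59410363e-01,  1.10610428e-02, -3.40204965e-04,
       -1.22413916e+00, -2.88093598e-01]), 'qd': array([ 1.28828439e-03,  1.12393593e-04, -5.83594108e-05, -1.23606348e-03,
       -1.89954173e-04, -5.66911717e-05]), 'joint_efforts': array([-3.68823848e-04, -5.82715237e+01,  2.93048286e+01,  6.99703574e+00,
        6.96582603e-03, -1.65651168e-04]), 'eef_pos': array([0.1667829 , 0.65355277, 0.22561027]), 'ee_rot': array([-3.14141846e+00, -1.71328364e-03, -1.82071600e+00]), 'force': array([0.12297157, 0.7398963 , 0.60109699]), 'moment': array([ 0.03090111, -0.04719471,  0.01792377]), 'width': 0.08776585714969645}
side {'intrinsics': array([[452.68495611,   0.        , 258.5030707 ],
       [  0.        , 452.68495611, 195.98222141],
       [  0.        ,   0.        ,   1.        ]]), 'k1': -0.06584392047560313, 'R': array([[ 0.74917215, -0.66223401,  0.01368201],
       [-0.48097995, -0.55809274, -0.67615884],
       [ 0.45541121,  0.4999786 , -0.73662882]]), 't': array([-0.49442173,  0.35778289,  1.1322476 ])} [ 0.02685513 -0.69384642  1.08272897]
top {'intrinsics': array([[371.36285032,   0.        , 255.99746546],
       [  0.        , 371.36285032, 189.44045385],
       [  0.        ,   0.        ,   1.        ]]), 'k1': -0.027360242012340292, 'R': array([[ 0.01521911, -0.99987642, -0.0039411 ],
       [-0.97640613, -0.01401251, -0.21548717],
       [ 0.21540532,  0.00712763, -0.97649872]]), 't': array([-0.00501783,  0.63667668,  0.86726054])} [ 0.43491884 -0.00227729  0.98405469]
```

View pics/side0.png

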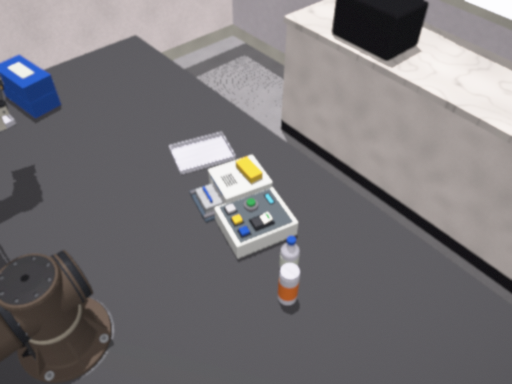

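View pics/top0.png

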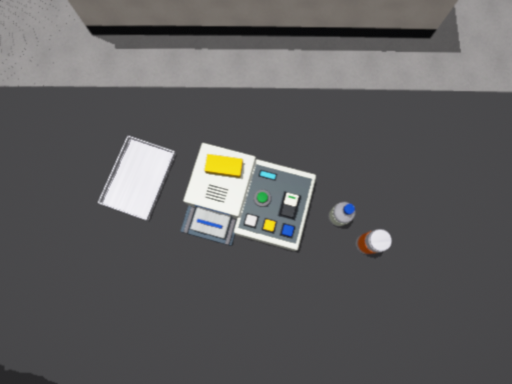

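```bash
python3 - <<'E'
from h import *
a=cv2.imread("pics/top0.png")[140:255,175:325]; cv2.imwrite("pics/topc.png",cv2.resize(a,None,fx=5,fy=5,interpolation=cv2.INTER_CUBIC))
a=cv2.imread("pics/side0.png")[150:260,185:305]; cv2.imwrite("pics/sidec.png",cv2.resize(a,None,fx=5,fy=5,interpolation=cv2.INTER_CUBIC))
E
```

```text
(no output)
```

View pics/topc.png

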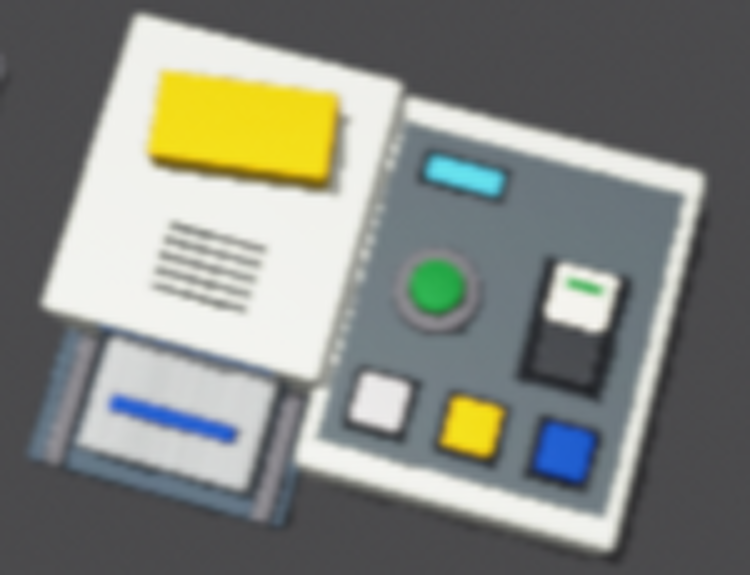

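View pics/sidec.png

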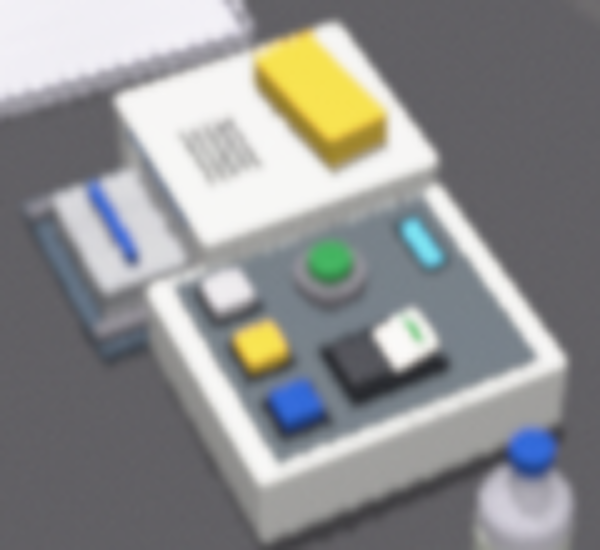

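```bash
cat >> h.py <<'E'
def undist(n,uv):
    p=camera_params(n);K=np.array(p["intrinsics"])
    return cv2.undistortPoints(np.array([[uv]],float),K,np.array([p["k1"],0,0,0.]) )[0,0],p
def tri(ut,us):
    A=[];b=[]
    for n,uv in(("top",ut),("side",us)):
        (x,y),p=undist(n,uv);R=np.array(p["R"]);t=np.array(p["t"])
        A+=[R[0]-x*R[2],R[1]-y*R[2]];b+=[x*t[2]-t[0],y*t[2]-t[1]]
    A=np.array(A);b=np.array(b);X=np.linalg.lstsq(A,b,rcond=None)[0]
    return X,np.abs(A@X-b).max()*1e3
def atz(n,uv,z):
    (x,y),p=undist(n,uv);R=np.array(p["R"]);t=np.array(p["t"])
    c=-R.T@t;d=R.T@np.array([x,y,1]);return c+d*(z-c[2])/d[2]
def proj(n,X):
    p=camera_params(n);R=np.array(p["R"]);rv=cv2.Rodrigues(R)[0]
    return cv2.projectPoints(np.array(X,float).reshape(-1,1,3),rv,np.array(p["t"],float),np.array(p["intrinsics"]),np.array([p["k1"],0,0,0.]))[0][:,0]
E
cat > pts.py <<'E'
T=dict(grey=(381,401),yellow=(472,427),blue=(566,450),start=(437,286),rockmid=(583,298),stripe=(585,287),hoodL=(42,306),hoodR=(318,384),barL=(112,402),barR=(236,436),fr=(612,552),br=(706,174),cyan=(465,175))
S=dict(grey=(228,291),yellow=(261,345),blue=(296,403),start=(330,259),rockmid=(407,338),stripe=(413,327),hoodL=(117,98),hoodR=(208,250),barL=(92,184),barR=(133,260),fr=(262,482),br=(565,362),cyan=(423,243))
def pt(c): return (175+(c[0]+.5)/5-.5,140+(c[1]+.5)/5-.5)
def ps(c): return (185+(c[0]+.5)/5-.5,150+(c[1]+.5)/5-.5)
E
python3 - <<'E'
from h import *;from pts import *
from scipy.optimize import least_squares
for k in T:
    X,e=tri(pt(T[k]),ps(S[k])); print(k,(X*1000).round(1),round(e,2))
# model fit
# local: keys at x=kx, y0+47*i ; z .074. hood corners known: x=-60,y? use fr (-100,-155,.060), br(100,-155,.06)
def res(p,full=False):
    x,y,th,kx,ky,sx,sy,z0=p
    L=dict(grey=(kx,ky+.047,.074),yellow=(kx,ky,.074),blue=(kx,ky-.047,.074),start=(sx,sy,.078),fr=(-.1,-.155,.06),br=(.1,-.155,.06))
    c,s=np.cos(th),np.sin(th);r=[]
    for k,(a,b,zz) in L.items():
        X=[x+c*a-s*b,y+s*a+c*b,zz+z0]
        r+=list(proj("top",X)[0]-pt(T[k]))+list(proj("side",X)[0]-ps(S[k]))
    return np.array(r)
o=least_squares(res,[.55,0,-.25,-.05,-.07,.03,-.03,0]);print(o.x.round(4));print(o.fun.round(1))
x,y,th=o.x[:3];c,s=np.cos(th),np.sin(th)
loc=lambda X:np.array([[c,s],[-s,c]])@(np.array(X[:2])-[x,y])
for k in T: 
    X,_=tri(pt(T[k]),ps(S[k]));print(k,(loc(X)*1000).round(1))
E
```

```text
grey [560.2  16.1  65.3] 0.21
yellow [547.9 -29.4  66. ] 0.35
blue [536.5 -75.6  65.7] 0.41
start [617.  -11.   75.3] 0.24
rockmid [612.8 -84.2  71.3] 0.34
stripe [617.  -84.6  78.3] 0.3
hoodL [605.6 186.2  71.2] 1.25
hoodR [568.6  46.9  69.4] 1.24
barL [559.9 152.7  49.5] 0.3
barR [544.2  90.1  42.1] 0.02
fr [488.9 -99.8  56.7] 1.26
br [ 681.2 -149.1   55.1] 0.69
cyan [679.8 -25.1  56. ] 0.53
[ 0.6242  0.0259 -0.2521 -0.0601 -0.0733  0.003  -0.0367 -0.0061]
[ 0.3  0.1 -0.2 -0.3  0.4 -0.1 -0.  -0.2 -0.   0.3 -0.  -0.4 -0.2 -0.2
  0.   0.5 -0.1 -0.3 -0.6  0.6 -0.2 -0.1  0.5 -0. ]
grey [-59.5 -25.5]
yellow [-60.1 -72.6]
blue [ -59.6 -120.2]
start [  2.3 -37.6]
rockmid [  16.5 -109.5]
stripe [  20.6 -108.8]
hoodL [-58.  150.6]
hoodR [-59.1   6.5]
barL [-93.9 106.8]
barR [-93.5  42.2]
fr [ -99.7 -155.5]
br [  98.8 -155.3]
cyan [ 66.6 -35.6]
```

```bash
cat >> h.py <<'E'
UX,UY,TH=.6242,.0259,-.2521
def loc(X):
    c,s=np.cos(TH),np.sin(TH);return np.array([[c,s],[-s,c]])@(np.array(X)[:2]-[UX,UY])
def world(a,b):
    c,s=np.cos(TH),np.sin(TH);return np.array([UX+c*a-s*b,UY+s*a+c*b])
E
python3 - <<'E'
from h import *;from pts import *
P=lambda c,z:(loc(atz("top",pt(c),z))*1000).round(1)
print("cassette front top edge",P((78,447),.042),P((243,492),.042))
print("ledge front",P((30,457),.012),P((285,522),.012))
print("hood",P((42,306),.08),P((318,384),.08),P((140,14),.08))
print("carton front",P((150,160),.08),P((330,182),.08))
print("rocker",[P(c,.076) for c in((555,262),(622,278),(545,325),(610,330))], P((585,287),.078))
for n,c in(("bottlecap",(349,209)),("cantop",(380,240))): print(n,(loc(atz("top",c,.13))*1000).round(1))
for k in("grey","yellow","blue","start"):
  print(k,P(T[k],.078 if k=="start" else .074),(loc(atz("side",ps(S[k]),.074))*1000).round(1))
s=arm.get_state();print(loc(s["eef_pos"]),s["eef_pos"])
E
```

```text
cassette front top edge [-120.2  118.2] [-119.8   30.8]
ledge front [-130.1  147.1] [-127.1    8.7]
hood [-60.3 148.7] [-61.7   5.9] [ 98.4 146.7]
carton front [ 25.5 118.9] [38.4 28.1]
rocker [array([ 29.2, -91.2]), array([  30.1, -125.5]), array([ -3.1, -94.4]), array([   3. , -126.1])] [  20.4 -108.7]
bottlecap [  16.7 -242.8]
cantop [ -35.  -326.9]
grey [-60.8 -25.9] [-62.2 -32.6]
yellow [-61.4 -72.5] [-62.4 -78.7]
blue [ -60.2 -119.8] [ -62.8 -126. ]
start [  1.5 -37.6] [  3.  -36.5]
[-0.59953082  0.49377245] [0.16678558 0.65361051 0.22571649]
```

```bash
python3 -m handwheel '[[[0,0.419,-0.450,0.1,0],[0,0.419,-0.450,0.1,0],[0,0.419,-0.450,0.1,0],[0,0.419,-0.450,0.1,0],[0,0.419,-0.450,0.1,0],[0,0.419,-0.450,0.1,0],[0,0.419,-0.450,0.1,0],[0,0.419,-0.450,0.1,0],[0,0.419,-0.450,0.1,0],[0,0.419,-0.450,0.1,0],[0,0.419,-0.450,0.1,0],[0,0.419,-0.450,0.1,0],[0,0.419,-0.450,0.1,0],[0,0.419,-0.450,0.1,0],[0,0.419,-0.450,0.1,0],[0,0.419,-0.450,0.1,0],[0,0.419,-0.450,0.1,0],[0,0.419,-0.450,0.1,0],[0,0.419,-0.450,0.1,0],[0,0.419,-0.450,0.1,0]]]' 20
python3 - <<'E'
from h import *
s=arm.get_state();print(s,loc(s["eef_pos"]))
a=snap("top","pics/t1.png")[120:280,150:350];b=snap("side","pics/s1.png")[120:280,150:350]
cv2.imwrite("pics/c1.png",cv2.resize(np.hstack([a,b]),None,fx=2,fy=2,interpolation=2))
X=s["eef_pos"];print(proj("top",X),proj("side",X))
E
```

```text
t: 1.77
eef_pos: [0.4988, 0.1373, 0.1267]
ee_rot: [-3.141, -0.001, -1.819]
force: [0.6, -0.9, 0.9]
width: 0.0003
{'t': 1.7667, 'q': array([ 0.64919325,  0.19177765, -0.46990112,  0.0012781 , -0.90968353,
        0.67274342]), 'qd': array([ 4.46677345e-03, -1.87325934e-03, -5.77335455e-05,  2.70213256e-04,
       -3.88807994e-04,  1.09121134e-03]), 'joint_efforts': array([-4.83043380e-01, -4.01239800e+01,  2.46051139e+01,  5.83217785e+00,
        6.75619533e-02, -8.64289817e-03]), 'eef_pos': array([0.49882882, 0.13731686, 0.1266681 ]), 'ee_rot': array([-3.14115691e+00, -1.07132060e-03, -1.81887118e+00]), 'force': array([ 0.62716811, -0.90703709,  0.85862107]), 'moment': array([ 0.06436393,  0.02314344, -0.00324923]), 'width': 0.00029592032428471597} [-0.1491999   0.07662271]
[[197.12931793 241.85366309]] [[187.43148128 180.94047186]]
```

View pics/c1.png

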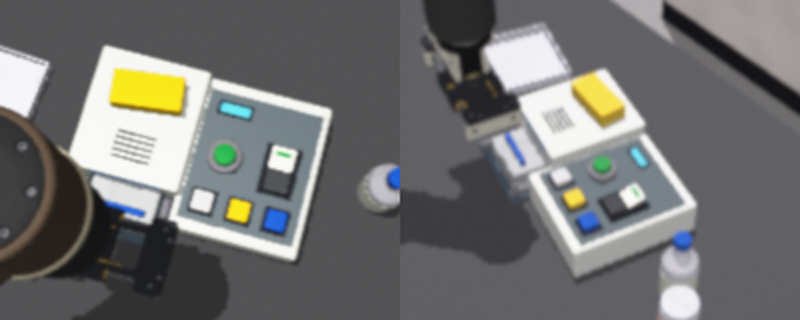

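```bash
python3 -m handwheel '[[[0,0.001,0,0.04,-0.2],[0,0.001,0,0.08,-0.2],[0,0.001,0,0.097,-0.2],[0,0.001,0,0.097,-0.2],[0,0.001,0,0.097,-0.2]]]'
python3 - <<'E'
from h import *
s=arm.get_state();print(s["force"],loc(s["eef_pos"]))
b=snap("side","pics/s2.png")[130:260,150:310]
cv2.imwrite("pics/c2.png",cv2.resize(b,None,fx=4,fy=4,interpolation=2))
X=s["eef_pos"];print(proj("top",X),(proj("side",X)-[150,130])*4)
E
```

```text
t: 2.28
eef_pos: [0.4982, 0.1366, 0.0295]
ee_rot: [3.141, -0.003, -1.814]
force: [0.3, 0.4, 1.0]
width: 0.0007
[0.33387276 0.38255079 0.96556272] [-0.1496003   0.07578606]
[[203.44256445 245.04750094]] [[162.34285389 292.18155161]]
```

View pics/c2.png

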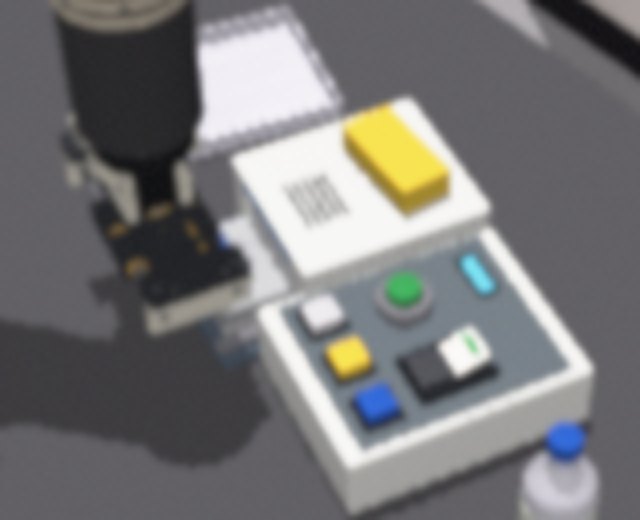

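```bash
python3 -m handwheel '[[[0,0.001,-0.010,0,0.5],[0,0.001,-0.018,0,0.5],[0,0.001,-0.026,0,0.5],[0,0.001,-0.034,0,0.5],[0,0.001,-0.042,0,0.5],[0,0.001,-0.050,0,0.5],[0,0.001,-0.058,0,0.5],[0,0.001,-0.065,0,0.5],[0,0.001,-0.070,0,0.5],[0,0.001,-0.070,0,0.5]]]'
python3 - <<'E'
from h import *
s=arm.get_state();print(s["force"],loc(s["eef_pos"]))
a=snap("top","pics/t3.png")[140:260,150:330]
b=snap("side","pics/s3.png")[130:250,150:330]
cv2.imwrite("pics/c3.png",cv2.resize(np.vstack([a,b]),None,fx=2.5,fy=2.5,interpolation=2))
E
```

```text
t: 3.17
eef_pos: [0.5683, 0.1191, 0.0305]
ee_rot: [-3.14, -0.0, -1.823]
force: [-0.3, 0.5, 0.4]
width: 0.0003
[-0.25066829  0.50460368  0.41223946] [-0.07738397  0.07629958]
```

View pics/c3.png

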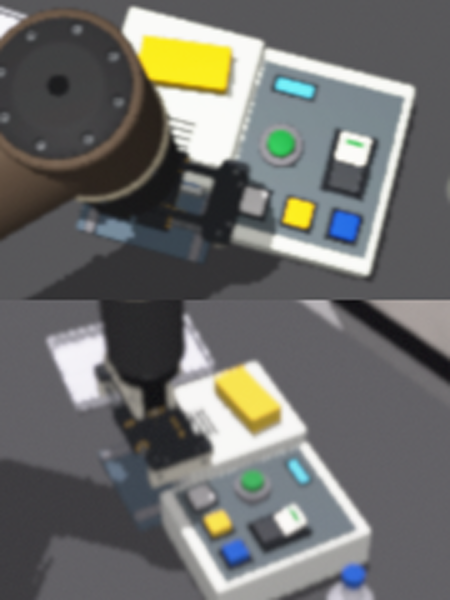

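```bash
python3 -m handwheel '[[[0,0,-0.002,0,0],[0,0,-0.004,0,0],[0,0,-0.006,0,0],[0,0,-0.0075,0,0],[0,0,-0.0075,0,0]]]'; python3 -c "
from h import *
s=arm.get_state();print(s['force'],loc(s['eef_pos']))"
```

```text
t: 3.68
eef_pos: [0.5727, 0.1177, 0.0304]
ee_rot: [3.14, -0.001, -1.823]
force: [-11.7, 6.2, 7.5]
width: 0.0005
[-11.71335832   6.19868244   7.4502544 ] [-0.07278126  0.07608675]
```

```bash
python3 -m handwheel '[[[0,0,0.030,0,0],[0,0,0.060,0,0],[0,0,0.060,-0.04,0],[0,0,0.060,-0.08,0],[0,0.1,0.060,-0.12,0],[0,0.1,0.060,-0.12,0],[0,0.1,0.060,-0.12,0],[0,0.1,0.060,-0.12,0]]]'
python3 - <<'E'
from h import *
s=arm.get_state();print(s["force"],loc(s["eef_pos"]))
a=snap("top","pics/t4.png")[170:250,170:290]
b=snap("side","pics/s4.png")[150:230,170:290]
cv2.imwrite("pics/c4.png",cv2.resize(np.vstack([a,b]),None,fx=3.7*1.3,fy=3.7,interpolation=2))
E
```

```text
t: 4.35
eef_pos: [0.4898, 0.0335, 0.1532]
ee_rot: [-3.139, 0.001, -1.825]
force: [-1.3, 0.3, -0.5]
width: 0.0005
[-1.2508275   0.30570928 -0.53717807] [-0.13208864 -0.02615802]
```

View pics/c4.png

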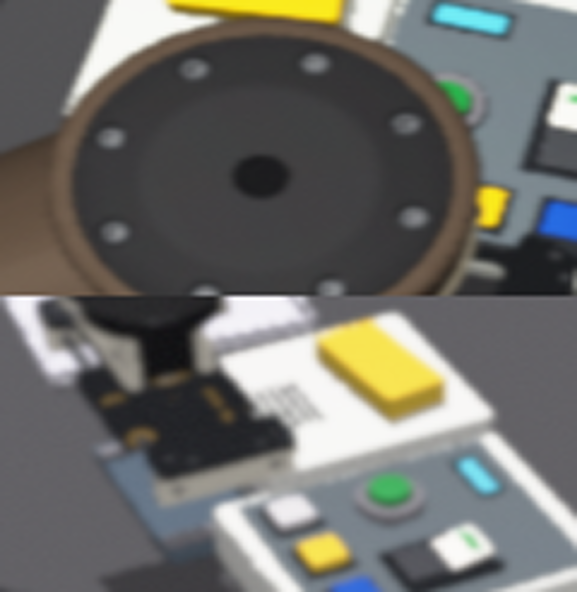

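```bash
python3 -m handwheel '[[[0,0.04,0.02,-0.03,0],[0,0.08,0.02,-0.05,0],[0,0.12,0.02,-0.05,0],[0,0.16,0.02,-0.05,0],[0,0.17,0.02,-0.05,0],[0,0.17,0.02,-0.05,0]]]'
python3 - <<'E'
from h import *
s=arm.get_state();print(s["force"],loc(s["eef_pos"]))
a=snap("top","pics/t5.png")[170:250,170:290]
b=snap("side","pics/s5.png")[150:230,170:290]
cv2.imwrite("pics/c5.png",cv2.resize(np.vstack([a,b]),None,fx=3.7*1.3,fy=3.7,interpolation=2))
E
```

```text
t: 4.95
eef_pos: [0.4277, -0.1261, 0.2013]
ee_rot: [-3.141, 0.0, -1.826]
force: [0.2, 1.0, -1.2]
width: 0.0005
[ 0.15054997  1.01084957 -1.18968934] [-0.15234656 -0.19617183]
```

View pics/c5.png

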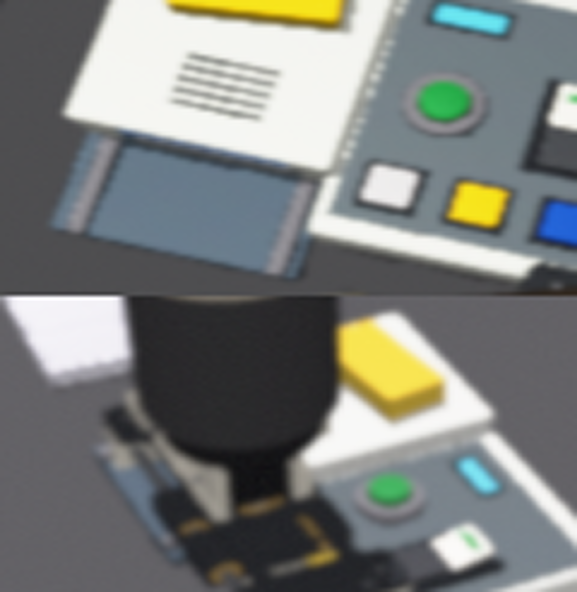

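```bash
python3 - <<'E'
from h import *
a=cv2.imread("pics/t5.png")[190:235,178:245]
a=cv2.convertScaleAbs(a,alpha=1.3)
cv2.imwrite("pics/c5z.png",cv2.resize(a,None,fx=11,fy=11,interpolation=2))
for x,z in((-.06,.08),(-.06,.042),(-.06,.012),(-.065,.042),(-.13,.012)):
    w=world(x,.075);print(x,z,(proj("top",[w[0],w[1],z])[0]-[178,190])*11)
E
```

```text
-0.06 0.08 [367.98296347 202.65687923]
-0.06 0.042 [387.69739571 229.61166136]
-0.06 0.012 [402.21069517 249.45307888]
-0.065 0.042 [381.53435802 250.06347393]
-0.13 0.012 [317.66011888 531.20748736]
```

View pics/c5z.png

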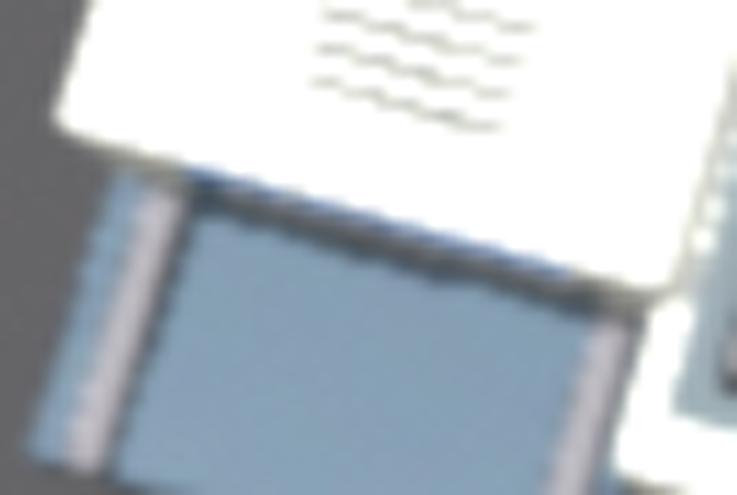

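```bash
python3 -m handwheel '[[[0,-0.04,-0.01,0,0],[0,-0.08,-0.02,0,0],[0,-0.12,-0.03,0,0],[0,-0.16,-0.04,0,0],[0,-0.20,-0.04,0.03,0],[0,-0.235,-0.04,0.06,0],[0,-0.271,-0.04,0.09,0],[0,-0.271,-0.04,0.13,0],[0,-0.271,-0.04,0.165,0],[0,-0.271,-0.04,0.165,0],[0,-0.271,-0.055,0.165,0],[0,-0.271,-0.065,0.165,0],[0,-0.271,-0.072,0.165,0],[0,-0.271,-0.076,0.165,0],[0,-0.271,-0.076,0.165,0]]]'; python3 -c "
from h import *
s=arm.get_state();print(s['force'],loc(s['eef_pos']))"
```

```text
t: 6.3
eef_pos: [0.572, 0.119, 0.0374]
ee_rot: [-3.139, 0.002, -1.827]
force: [-0.0, -0.2, -0.4]
width: 0.0001
[-0.01850504 -0.22269146 -0.43727854] [-0.07375555  0.07716171]
```

```bash
python3 -m handwheel '[[[0,0,-0.002,0,0],[0,0,-0.004,0,0],[0,0,-0.006,0,0],[0,0,-0.006,0,0]]]'; python3 -c "
from h import *
s=arm.get_state();print(s['force'],loc(s['eef_pos']))"
```

```text
t: 6.63
eef_pos: [0.5728, 0.1183, 0.0378]
ee_rot: [3.137, 0.001, -1.828]
force: [-23.7, 13.1, 15.4]
width: 0.0003
[-23.65691635  13.05466576  15.43137087] [-0.07278144  0.0766411 ]
```

```bash
python3 -m handwheel '[[[0,0,0.02,0,0],[0,0,0.03,-0.02,0],[0,0,0.03,-0.06,0],[0,0.02,0.02,-0.09,0],[0,0.055,0.0,-0.1,0],[0,0.09,-0.025,-0.1,0],[0,0.12,-0.05,-0.1,0],[0,0.15,-0.075,-0.1,0],[0,0.1856,-0.0935,-0.085,0],[0,0.1856,-0.0935,-0.07,0],[0,0.1856,-0.0935,-0.06,0],[0,0.1856,-0.0935,-0.06,0]]]'
python3 - <<'E'
from h import *
s=arm.get_state();print(s["force"],loc(s["eef_pos"]))
a=snap("top","pics/t6.png")[140:250,175:330]
b=snap("side","pics/s6.png")[140:250,175:330]
cv2.imwrite("pics/c6.png",cv2.resize(np.vstack([a,b]),None,fx=2.7,fy=2.7,interpolation=2))
X=s["eef_pos"];print((proj("side",X)-[175,140])*2.7+[0,297])
E
```

```text
t: 7.63
eef_pos: [0.6144, -0.0855, 0.0952]
ee_rot: [3.133, -0.0, -1.83]
force: [-0.8, 0.5, -0.3]
width: 0.0005
[-0.7864944   0.53937635 -0.33990386] [ 0.01830953 -0.11030888]
[[247.84421938 491.05100079]]
```

View pics/c6.png

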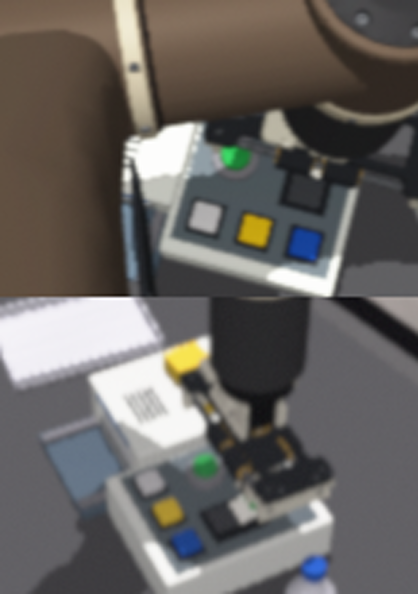

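```bash
python3 -m handwheel '[[[0,-0.001,-0.0025,0.010,0],[0,-0.001,-0.0025,0.014,0],[0,-0.001,-0.0025,0.017,0],[0,-0.001,-0.0025,0.020,0],[0,-0.001,-0.0025,0.022,0],[0,-0.001,-0.0025,0.024,0],[0,-0.001,-0.0025,0.024,0]]]'; python3 -c "
from h import *
s=arm.get_state();print(s['force'],loc(s['eef_pos']))"
```

```text
t: 8.32
eef_pos: [0.6189, -0.0838, 0.0735]
ee_rot: [3.137, 0.001, -1.826]
force: [-0.1, -0.6, 1.5]
width: 0.0001
[-0.1416986  -0.59048582  1.51211831] [ 0.02223578 -0.10751304]
```

```bash
python3 -m handwheel '[[[0,0,0,0.002,0],[0,0,0,0.004,0],[0,0,0,0.005,0],[0,0,0,0.005,0]]]'; python3 -c "
from h import *
s=arm.get_state();print(s['force'],loc(s['eef_pos']))"
```

```text
t: 8.65
eef_pos: [0.6191, -0.0839, 0.0729]
ee_rot: [3.139, 0.0, -1.825]
force: [-11.8, 5.3, 33.5]
width: 0.0003
[-11.82791736   5.26838148  33.52281575] [ 0.02243118 -0.10757977]
```

```bash
python3 -m handwheel '[[[0,0,0,-0.02,0],[0,0,0,-0.04,0],[0,0.006,0.03,-0.04,0],[0,0.0124,0.06,-0.04,0],[0,0.0124,0.0824,-0.035,0],[0,0.0124,0.0824,-0.025,0],[0,0.0124,0.0824,-0.02,0],[0,0.0124,0.0824,-0.02,0]]]'
python3 - <<'E'
from h import *
s=arm.get_state();print(s["force"],loc(s["eef_pos"]))
a=snap("top","pics/t7.png")[140:250,175:330]
b=snap("side","pics/s7.png")[140:250,175:330]
cv2.imwrite("pics/c7.png",cv2.resize(np.vstack([a,b]),None,fx=2.7,fy=2.7,interpolation=2))
E
```

```text
t: 9.32
eef_pos: [0.5357, -0.0754, 0.0921]
ee_rot: [3.138, -0.0, -1.825]
force: [0.7, 0.6, 0.7]
width: 0.0005
[0.73436785 0.63427325 0.72329994] [-0.06042016 -0.12012457]
```

View pics/c7.png

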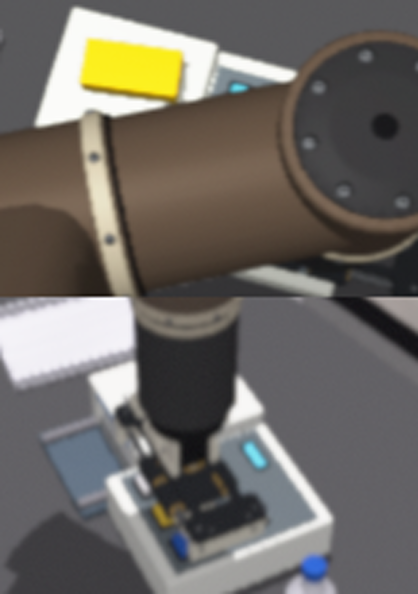

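```bash
python3 -m handwheel '[[[0,0,0,0.012,0],[0,0,0,0.016,0],[0,0,0,0.019,0],[0,0,0,0.022,0],[0,0,0,0.024,0],[0,0,0,0.026,0],[0,0,0,0.027,0],[0,0,0,0.027,0]]]'; python3 -c "
from h import *
s=arm.get_state();print(s['force'],loc(s['eef_pos']))"
```

```text
t: 10.08
eef_pos: [0.5371, -0.0755, 0.0679]
ee_rot: [3.14, -0.001, -1.824]
force: [-7.2, -0.2, 20.0]
width: 0.0003
[-7.24184676 -0.17600341 19.99146118] [-0.05906309 -0.11993474]
```

```bash
python3 -m handwheel '[[[0,0,0,-0.02,0],[0,0.01,0.02,-0.05,0],[0,0.04,0.04,-0.08,0],[0,0.07,0.06,-0.11,0],[0,0.10,0.08,-0.13,0],[0,0.13,0.10,-0.13,0],[0,0.15,0.1,-0.13,0],[0,0.15,0.1,-0.13,0]]]'
python3 - <<'E'
from h import *
s=arm.get_state();print(s["force"],loc(s["eef_pos"]))
a=snap("top","pics/t8.png")[140:250,175:330]
cv2.imwrite("pics/c8.png",cv2.resize(a,None,fx=5,fy=5,interpolation=2))
E
```

```text
t: 10.75
eef_pos: [0.4013, -0.1978, 0.1995]
ee_rot: [-3.141, -0.0, -1.826]
force: [0.1, 0.1, -0.4]
width: 0.0004
[ 0.10291601  0.13378473 -0.38420494] [-0.16001846 -0.27225979]
```

View pics/c8.png

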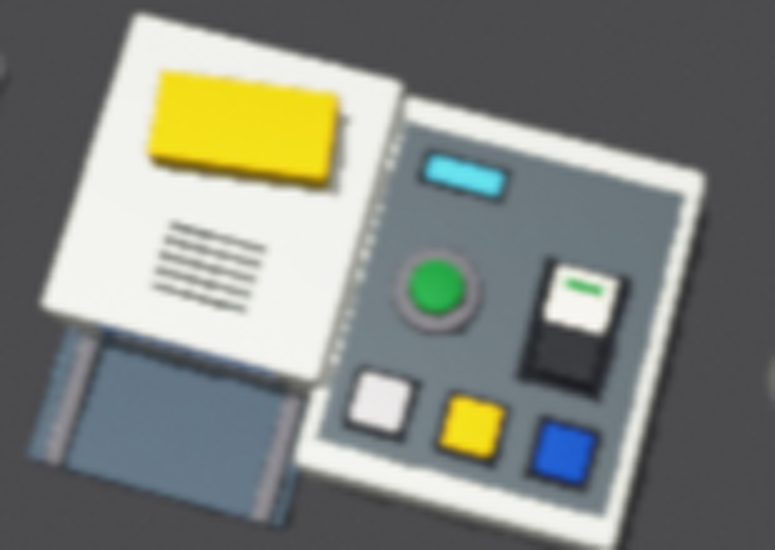

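```bash
python3 -m handwheel '[[[0,-0.029,-0.020,0,0],[0,-0.058,-0.040,0,0],[0,-0.087,-0.060,0,0],[0,-0.116,-0.08,0.01,0],[0,-0.145,-0.10,0.03,0],[0,-0.175,-0.12,0.05,0],[0,-0.205,-0.14,0.07,0],[0,-0.2347,-0.162,0.085,0],[0,-0.2347,-0.162,0.1,0],[0,-0.2347,-0.162,0.105,0],[0,-0.2347,-0.162,0.105,0]]]'
python3 -c "
from h import *
s=arm.get_state();print(s['force'],loc(s['eef_pos']))"
```

```text
t: 11.72
eef_pos: [0.6172, -0.0104, 0.0916]
ee_rot: [3.138, -0.002, -1.826]
force: [-1.1, -0.2, -0.0]
width: 0.0009
[-1.09132948 -0.16980885 -0.04643953] [ 0.00222246 -0.03688759]
```

```bash
python3 -m handwheel '[[[0,0,0,0.009,0],[0,0,0,0.012,0],[0,0,0,0.015,0],[0,0,0,0.018,0],[0,0,0,0.020,0],[0,0,0,0.022,0],[0,0,0,0.023,0],[0,0,0,0.023,0]]]'
python3 -c "
from h import *
s=arm.get_state();print(s['force'],loc(s['eef_pos']))"
```

```text
t: 12.38
eef_pos: [0.6174, -0.0105, 0.0755]
ee_rot: [-3.141, -0.001, -1.825]
force: [-20.1, 5.5, 46.6]
width: 0.0005
[-20.1029587    5.51201683  46.63621788] [ 0.00254114 -0.03694342]
```

```bash
python3 -c "
from h import *
s=arm.get_state();print(s['force'],s['moment'],s['t'])
c,t=np.cos(TH),np.sin(TH)
for v in('force','moment'):
  a=s[v];print(v,c*a[0]+t*a[1],-t*a[0]+c*a[1],a[2])
"
```

```text
[-20.1029587    5.51201683  46.63621788] [ 2.19284442  7.32179066 -0.06859623] 12.3833
force -20.842426163036997 0.32334165245524993 46.63621787831866
moment 0.2971964708423891 7.6373332606684485 -0.06859623167968001
```

```bash
python3 - <<'E'
from h import *
b=snap("side","pics/s9.png")[140:250,190:310]
cv2.imwrite("pics/c9.png",cv2.resize(b,None,fx=5,fy=5,interpolation=2))
s=arm.get_state();print((proj("side",s["eef_pos"])-[190,140])*5)
E
```

```text
[[302.6165143  306.02356443]]
```

View pics/c9.png

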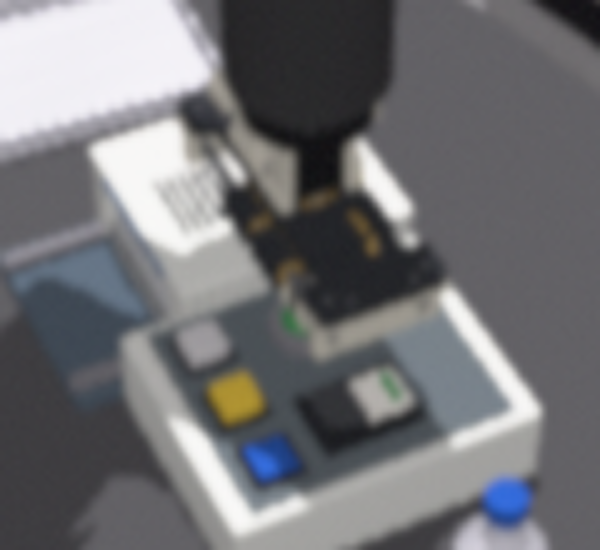

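```bash
python3 -m handwheel '[[[0,0,0,-0.006,0],[0,0,0.0035,-0.008,0],[0,0,0.0035,-0.003,0],[0,0,0.0035,0.001,0],[0,0,0.0035,0.003,0],[0,0,0.0035,0.003,0]]]'
cat > st.py <<'E'
from h import *
s=arm.get_state();c,t=np.cos(TH),np.sin(TH)
print(s['t'],'loc',(loc(s['eef_pos'])*1e3).round(1),'z',(s['eef_pos'][2]*1e3).round(1))
for v in('force','moment'):
  a=s[v];print(v,np.round([c*a[0]+t*a[1],-t*a[0]+c*a[1],a[2]],2))
E
python3 st.py
```

```text
t: 12.93
eef_pos: [0.6151, -0.0097, 0.0758]
ee_rot: [-3.139, -0.001, -1.823]
force: [-10.0, 3.5, 32.4]
width: 0.0003
12.9333 loc [  0.1 -36.7] z 75.8
force [-10.51   0.88  32.41]
moment [0.25 3.97 0.05]
```

```bash
python3 -m handwheel '[[[0,0,0,-0.02,0],[0,0,0,-0.06,0],[0.0876,0,0,-0.1,0],[0.0876,0,0,-0.14,0],[0.0876,0,0,-0.17,0],[0.0876,0,0,-0.17,0],[0.0876,0,0,-0.17,0],[0.0876,0,0,-0.17,0]]]'
python3 st.py
python3 - <<'E'
from h import *
s=arm.get_state();X=s["eef_pos"]
u=proj("side",X)[0].round().astype(int);print(u,s["width"])
b=snap("side","pics/s10.png")[u[1]-60:u[1]+60,u[0]-70:u[0]+70]
cv2.imwrite("pics/c10.png",cv2.resize(b,None,fx=5,fy=5,interpolation=2))
E
```

```text
t: 13.6
eef_pos: [0.6139, -0.0096, 0.244]
ee_rot: [-3.141, -0.002, -1.824]
force: [-1.2, -0.2, -0.3]
width: 0.035
13.6 loc [ -1.1 -36.9] z 244.0
force [-1.09 -0.46 -0.3 ]
moment [0.   0.04 0.02]
[249 160] 0.03500837213696243
```

View pics/c10.png

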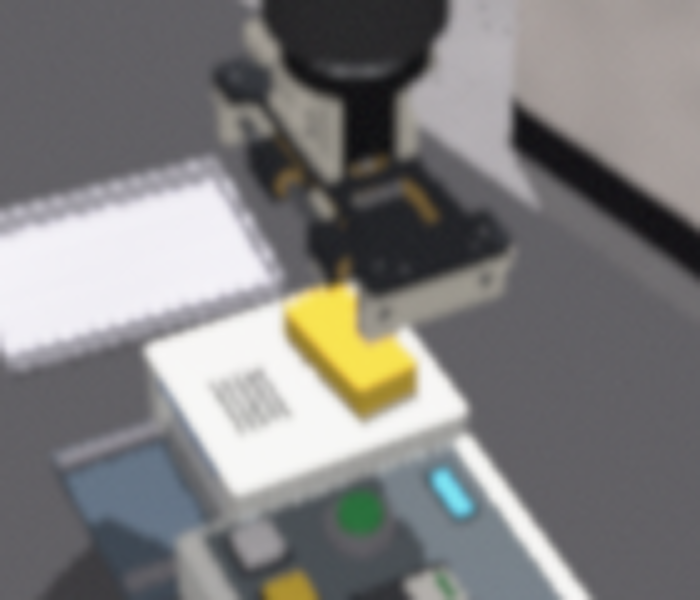

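```bash
python3 -m handwheel '[[[0.0876,0,0,0,0],[0.0876,0,0,0,0],[0.0876,0,0,0,0],[0.0876,0,0,0,0],[0.0876,0,0,0,0]]]'
python3 - <<'E'
from h import *
s=arm.get_state();X=s["eef_pos"]
u=proj("side",X)[0].round().astype(int);print(u,s["width"])
b=snap("side","pics/s11.png")[100:220,179:319]
cv2.imwrite("pics/c11.png",cv2.resize(b,None,fx=5,fy=5,interpolation=2))
def P(dx,dy,dz):
    c,t=np.cos(TH),np.sin(TH);return (proj("side",X+[c*dx-t*dy,t*dx+c*dy,dz])[0]-[179,100])*5
for d in((0,0,0),(0,-.044,0),(0,-.065,0),(0,.044,0),(0,.065,0),(.039,-.0965,.066),(-.039,-.0965,.066),(-.039,.0965,.066)):print(d,P(*d).round())
E
```

```text
t: 14.07
eef_pos: [0.6137, -0.0096, 0.2432]
ee_rot: [3.141, -0.003, -1.824]
force: [-0.1, 0.3, -0.1]
width: 0.0721
[249 160] 0.07208881581936957
(0, 0, 0) [351. 302.]
(0, -0.044, 0) [388. 353.]
(0, -0.065, 0) [406. 378.]
(0, 0.044, 0) [316. 254.]
(0, 0.065, 0) [300. 231.]
(0.039, -0.0965, 0.066) [506. 300.]
(-0.039, -0.0965, 0.066) [367. 348.]
(-0.039, 0.0965, 0.066) [208. 126.]
```

View pics/c11.png

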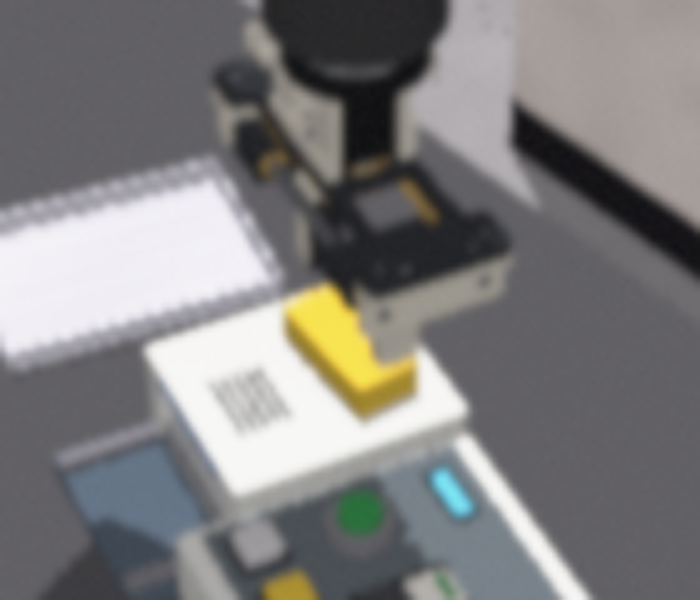

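```bash
python3 -m handwheel '[[[0.0876,0,0,0,0],[0.0876,0,0,0,0],[0.0876,0,0,0,0]]]'
python3 - <<'E'
from h import *
s=arm.get_state();X=s["eef_pos"]
print(s["width"])
b=snap("side","pics/s12.png")[150:182,240:276]
b=cv2.resize(b,None,fx=16,fy=16,interpolation=2)
def P(dx,dy,dz):
    c,t=np.cos(TH),np.sin(TH);return (proj("side",X+[c*dx-t*dy,t*dx+c*dy,dz])[0]-[240,150]+.5)*16
def dr(y0,y1,col):
    q=np.array([P(a,b_,0) for a,b_ in((-.0095,y0),(.0095,y0),(.0095,y1),(-.0095,y1))]).astype(int)
    cv2.polylines(b,[q],True,col,1)
h=s["width"]/2
cv2.imwrite("pics/c12a.png",b.copy())
dr(-h,-h-.021,(0,0,255));dr(-h,-h-.010,(255,0,0))
cv2.imwrite("pics/c12.png",b)
E
```

```text
t: 14.37
eef_pos: [0.6137, -0.0096, 0.2434]
ee_rot: [3.141, -0.002, -1.824]
force: [-0.5, 0.8, -0.3]
width: 0.0873
0.08725113333194048
```

View pics/c12.png

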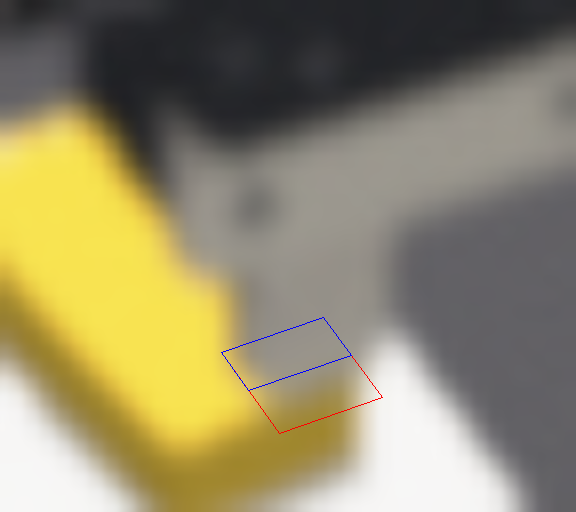

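```bash
python3 -m handwheel '[[[0.03,0.02,-0.002,0,0],[0.03,0.0206,-0.002,0,0],[0.03,0.0206,-0.002,0,0],[0.03,0.0206,-0.002,0.02,0],[0.03,0.0206,-0.002,0.05,0],[0.03,0.0206,-0.002,0.08,0],[0.03,0.0206,-0.002,0.11,0],[0.03,0.0206,-0.002,0.14,0],[0.03,0.0206,-0.002,0.153,0],[0.03,0.0206,-0.002,0.153,0],[0.03,0.0206,-0.002,0.153,0]]]'; python3 st.py
```

```text
t: 15.33
eef_pos: [0.6104, -0.0302, 0.0902]
ee_rot: [3.14, -0.003, -1.823]
force: [1.3, -0.6, 0.8]
width: 0.0303
15.3333 loc [  0.6 -57.8] z 90.2
force [ 1.41 -0.29  0.83]
moment [ 0.05 -0.04 -0.01]
```

```bash
python3 -m handwheel '[[[0.03,0,0,0.010,0],[0.03,0,0,0.014,0],[0.03,0,0,0.016,0],[0.03,0,0,0.018,0],[0.03,0,0,0.019,0],[0.03,0,0,0.0195,0],[0.03,0,0,0.0195,0]]]'; python3 st.py
```

```text
t: 15.92
eef_pos: [0.6125, -0.0297, 0.0757]
ee_rot: [-3.137, -0.001, -1.822]
force: [-9.1, 2.8, 27.6]
width: 0.0302
15.9167 loc [  2.6 -56.8] z 75.7
force [-9.52  0.48 27.64]
moment [0.79 3.24 0.14]
```

```bash
python3 -m handwheel '[[[0.03,0,0,-0.001,0],[0.03,0,0,-0.001,0],[0.03,0,0,-0.001,0]]]' >/dev/null; python3 st.py;  python3 -m handwheel '[[[0.03,0,0,-0.001,0],[0.03,0,0,-0.001,0],[0.03,0,0,-0.001,0]]]' >/dev/null; python3 st.py; python3 -m handwheel '[[[0.03,0,0,-0.001,0],[0.03,0,0,-0.001,0],[0.03,0,0,-0.001,0]]]' >/dev/null; python3 st.py
```

```text
16.1667 loc [  3.3 -56.4] z 78.4
force [-0.06  0.67  3.7 ]
moment [0.19 0.01 0.01]
16.4167 loc [  3.3 -56.4] z 79.5
force [-1.06  0.29  3.19]
moment [0.06 0.19 0.03]
16.6667 loc [  3.3 -56.4] z 80.3
force [-0.28  0.95  1.88]
moment [0.1  0.12 0.01]
```

```bash
python3 -m handwheel '[[[0.03,0,0,-0.001,0],[0.03,0,0,-0.001,0],[0.03,0,0,-0.001,0]]]' >/dev/null; python3 st.py;  python3 -m handwheel '[[[0.03,0,0,-0.001,0],[0.03,0,0,-0.002,0],[0.03,0,0,-0.002,0]]]' >/dev/null; python3 st.py; python3 -m handwheel '[[[0.03,0,0,-0.002,0],[0.03,0,0,-0.002,0],[0.03,0,0,-0.002,0]]]' >/dev/null; python3 st.py;python3 -m handwheel '[[[0.03,0,0,-0.004,0],[0.03,0,0,-0.004,0],[0.03,0,0,-0.004,0]]]' >/dev/null; python3 st.py
```

```text
16.9167 loc [  3.3 -56.4] z 81.3
force [0.09 0.4  2.34]
moment [0.03 0.03 0.02]
17.1667 loc [  3.1 -56.4] z 83.2
force [-1.32  0.56  0.4 ]
moment [ 0.04  0.04 -0.06]
17.4167 loc [  3.  -56.4] z 85.2
force [-0.57  0.37 -1.21]
moment [-0.02 -0.01 -0.02]
17.6667 loc [  3.2 -56.3] z 89.6
force [ 0.09 -0.26 -0.25]
moment [0.03 0.01 0.01]
```

```bash
python3 -m handwheel '[[[0.03,0,0.001,0.005,0],[0.03,0,0.001,0.0095,0],[0.03,0,0.001,0.0095,0],[0.03,0,0.001,0.0095,0]]]' >/dev/null; python3 st.py; for i in 1 2 3; do python3 -m handwheel '[[[0.03,0,0,0,0]]]' >/dev/null; python3 st.py; done;  python3 -m handwheel '[[[0.03,0,0,0.002,0],[0.03,0,0,0.002,0],[0.03,0,0,0.002,0]]]' >/dev/null; python3 st.py; for i in 1 2 3; do python3 -m handwheel '[[[0.03,0,0,0,0]]]' >/dev/null; python3 st.py; done
```

```text
18.0 loc [  2.4 -56.2] z 79.9
force [-1.03  0.51  3.29]
moment [ 0.34  0.06 -0.  ]
18.0833 loc [  2.4 -56.2] z 80.0
force [0.27 0.38 2.34]
moment [0.08 0.12 0.  ]
18.1667 loc [  2.4 -56.2] z 80.1
force [-0.56  0.2   2.91]
moment [ 0.15  0.12 -0.02]
18.25 loc [  2.4 -56.2] z 80.2
force [-0.37  0.5   2.33]
moment [0.18 0.1  0.04]
18.5 loc [  2.4 -56.2] z 78.2
force [-0.99 -0.21  3.9 ]
moment [0.22 0.26 0.05]
18.5833 loc [  2.5 -56.2] z 78.3
force [-0.34  0.71  3.01]
moment [ 0.19  0.33 -0.07]
18.6667 loc [  2.4 -56.2] z 78.4
force [-0.33  0.29  3.81]
moment [0.2  0.29 0.05]
18.75 loc [  2.4 -56.2] z 78.4
force [-1.32 -1.    3.98]
moment [0.2  0.27 0.  ]
```

```bash
python3 -m handwheel '[[[0.03,0,0,0.003,0],[0.03,0,0,0.005,0],[0.03,0,0,0.0065,0],[0.03,0,0,0.0065,0]]]' >/dev/null; python3 st.py; python3 -m handwheel '[[[0.03,0,0,-0.01,0],[0.03,0,0,-0.04,0],[0.03,0.01,0.02,-0.08,0],[0.03,0.04,0.05,-0.11,0],[0.03,0.08,0.08,-0.12,0],[0.03,0.11,0.11,-0.12,0],[0.03,0.14,0.14,-0.12,0],[0.03,0.17,0.17,-0.12,0],[0.03,0.2,0.17,-0.12,0],[0.03,0.22,0.17,-0.12,0],[0.03,0.22,0.17,-0.12,0]]]'
python3 st.py
python3 - <<'E'
from h import *
a=snap("top","pics/t20.png");cv2.imwrite("pics/c20.png",cv2.resize(a[140:255,175:325],None,fx=5,fy=5,interpolation=2))
b=snap("side","pics/s20.png")
d=cv2.absdiff(a,cv2.imread("pics/top0.png"))
cv2.imwrite("pics/f20.png",np.hstack([cv2.resize(a,(400,300)),cv2.resize(d,(400,300))]))
E
```

```text
19.0833 loc [  2.8 -56.2] z 75.6
force [-13.61  -1.    30.82]
moment [0.27 4.69 0.25]
t: 20.0
eef_pos: [0.3903, -0.2029, 0.1941]
ee_rot: [-3.133, -0.0, -1.822]
force: [-0.3, 0.4, -0.1]
width: 0.0294
20.0 loc [-169.4 -279.9] z 194.1
force [-0.43  0.34 -0.1 ]
moment [ 0.03 -0.    0.06]
```

View pics/c20.png

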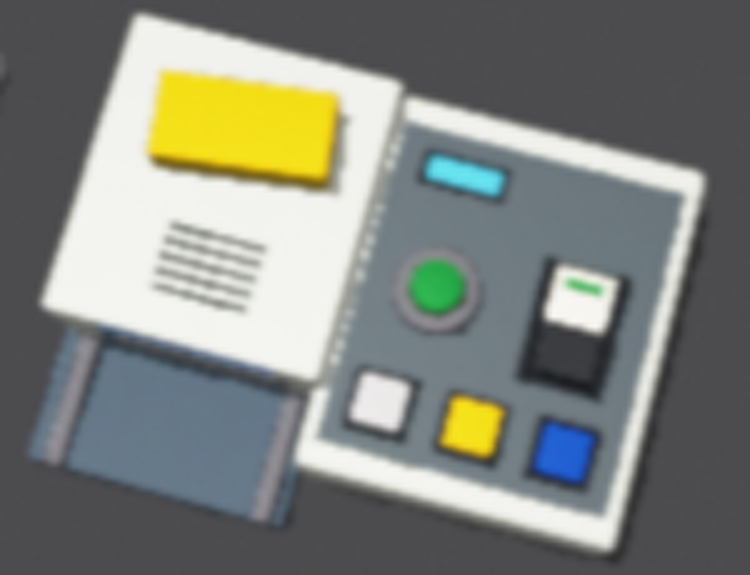

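View pics/f20.png

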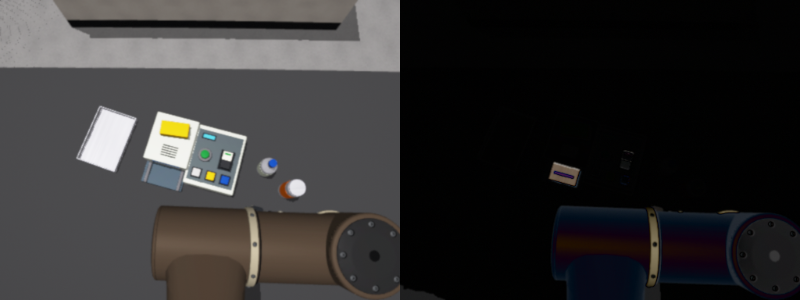

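View pics/s20.png

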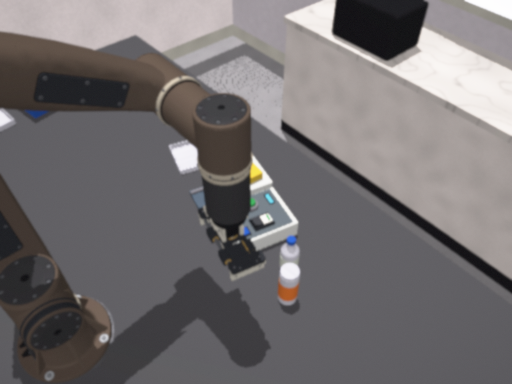

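```bash
python3 - <<'E'
from h import *;from pts import *
a=cv2.imread("pics/top0.png");b=cv2.imread("pics/t20.png");d=cv2.absdiff(a,b).sum(2)
for k in("grey","yellow","blue","start","stripe","cyan"):
    u,v=np.round(pt(T[k])).astype(int);print(k,d[v-6:v+7,u-6:u+7].mean().round(1),d[v-6:v+7,u-6:u+7].max())
for n,(u,v) in dict(bottle=(343,213),can=(375,241),carton=(224,165),tray=(137,178)).items():print(n,d[v-12:v+13,u-12:u+13].mean().round(1),d[v-12:v+13,u-12:u+13].max())
# cassette lid/bar visible?
E
```

```text
grey 5.4 10
yellow 4.6 8
blue 11.4 46
start 4.8 9
stripe 22.5 156
cyan 5.2 9
bottle 5.4 10
can 5.0 10
carton 4.5 9
tray 4.2 6
```

Only the cassette, the rocker and the blue key have changed from the first picture. The start button is back up, and everything else is where it was.

```bash
python3 -c "
from station import arm
print(arm.job_done())"
```

```text
the job is handed in; nothing more can be done
None
```

I carried out all four steps in the order asked and handed the job in with the arm clear, about 20 s after the start. `arm.job_done()` gives no verdict, so the checks below are my own.

| Step | What the check showed |
|---|---|
| Cassette | It met a rigid stop at the same place in two pushes, at about 13 N and 27 N. The top picture shows its front flush with the hood mouth. |
| Rocker | It reached its stop at 72.9 mm (73 expected), and its picture changed. |
| Blue key | It reached its stop at 67.9 mm (68 expected), and it still looks changed in the last picture. |
| Start button | It was pressed to a rigid stop in several presses, and the last picture shows it back up. |

Comparing the last top picture with the first, only the cassette, rocker and blue key changed. The yellow and grey keys, bottle, can, carton and tray look unchanged.

- **Start button height:** its stop came at about 75.6 mm, but the text implies 72 mm (78 mm up, less 6 mm travel). At first I suspected the collar was in the way and tried again with a single finger, which stopped at the same height. The spring force began at about 82 mm and was heading for about 5 N at the stop, which fits a full 6 mm press. I couldn't measure the travel directly.
- **Repeated presses:** the button got four full presses and some partial ones while I checked this, not just one. The strongest reached about 47 N.
- **Camera heights:** heights from the two views mostly came out 3 to 9 mm below the text, with some scatter. I relied on contact forces for the final depths.

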